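Shut the caps box, open the pins box

ROBOT

A 6-joint arm with a two-finger parallel gripper is mounted at the origin on the work surface; the furniture and walls round the work are solid. World frame = base frame: x ahead of the robot, y to its left, z up, the work surface at z = 0. Lengths are in m, angles in rad, forces in N, time in s.
With the tool pointing down it reaches from about 0.3 to 0.775 m from the base axis. Payload 14.6 kg.
Tool frame: the origin (TCP) lies between the finger pads; the fingertips stand 19 mm ahead of it and the grasp point (between the pads) is the TCP; z points along the fingers, x is the direction in which the jaws open and shut, and the axes are right-handed (so a half turn about z gives the same grasp; the last joint's range is limited). The gripper opens to 94 mm and grips with 3 to 60 N. Pads are 16 mm wide; open, the fingers measure 119 mm over their backs; the gripper's body (75 mm by 177 mm) begins 78 mm behind the grasp point.
Start: joints at [1.126, 0.3, 1.521, -0, 1.321, -0.067], TCP at [0.203, 0.511, 0.224] pointing down, gripper open.
Joint ranges: [-3.03, 3.03], [-0.79, 2.21], [0.23, 2.52], [-1.04, 4.18], [0, 3.07], [-2.55, 2.55]. Speed limits (rad/s): [2.22, 2.22, 2.57, 3.14, 3.14, 3.14].

INTERFACE

Orientations are given as a unit quaternion [w, x, y, z].
In Python, from plant import env, imaging gives the robot as it stands.
- The arm moves only by the tool servo_tool, never from a script. Its argument "moves" is a list of rows, each an object of numbers: "fingers": the finger opening in cm, from 0 to 9.4; "x", "y", "z": the shift along the tool's x, y, z in cm; "turn": the turn about the tool's z in degrees. A call has 1 to 20 rows; each row is the pose to reach, as a shift and turn from the pose measured when the call began, along the tool's axes at that moment; what a row does not reach only later rows make up. A row lasts 1/8 s, in which the tool goes at most 62.5 mm and 10.7 degrees, less where a joint would pass 70% of its speed; a pose out of reach is approached as far as the arm can. A call with a gripper value outside its range is refused whole. The fingers move at their own pace and stop on an object; "newtons" is the grip in N (left out, the last holds). Time passes only in rows, so rows that repeat a pose let the fingers close. It gives the time, the measured TCP pose, the force and the opening at its end, in the units of the state.
- env.get_obs(): the state, without advancing time (a new reading comes with each control period).
- imaging.get_image(name): name is "scene" or "top"; returns the picture (384x512x3 uint8, red, green, blue); there is no depth.
- imaging.get_calibration(name): a dict with "mtx" (3x3 intrinsics, pixels), "k1" (the pictures are not rectified: a ray, as slopes to the right and down, at radius r is drawn at 1 + k1 r^2 times it, then the intrinsics apply), "world_from_camera" (4x4, takes a point from camera to world coordinates). Camera axes: x right, y down, z forward; pixel columns grow to the right and rows downward; lengths in m; the calibration is good to about 2 mm. A picture is of the moment at which its call begins. get_calibration takes no time and is no camera call.
- env.finish_job(): hands the job in, once; it reports no verdict.
The state is a dict: "time_s": time; "joint_pos": joint angles; "qvel": joint speeds; "tau": joint torques, N m; "tcp_pos": TCP position; "tcp_rot": TCP orientation; "ft_force": force on the tool from outside, world axes, zero at the start; "moment": the same for the moment, N m; "gripper_width": finger opening in m.
Only numpy, scipy, OpenCV 4.12 (cv2) and the standard library are available. Lean on these libraries where they do the work, as an engineer would, in place of code of your own. Each camera call takes 0.05 s, during which the arm holds its last target.

TASK

The white caps are done and the steel pins come next, and the two must not get mixed: with the fingertips, push the sliding lid of the grey caps box fully shut first, then push the lid of the yellow pins box open as far as it goes. Push gently against the black ribs of the lids, without pinching them. Do not lift the boxes or shove them out of place, and leave the other things on the bench alone.

Things in the scene. Friction and masses are not known exactly. Their poses are not given: they have to be found in the camera images.
- caps_box: grey box of white caps, clear lid sliding lengthwise; about 1.7 kg, loose on the bench: shifts if pushed over about 9 N. 124 (x) by 96 (y) mm; origin at the centre of its underside, x along the slide, z up. Side walls reach z = 50 mm, the -x end wall 53.5 mm; the open lid sticks out over the lower +x end wall. Turned up to 0.5 rad from the world axes.
- caps_lid (a joint): slide of the clear lid of the grey box: 0 m = fully shut, 0.080 m = fully open (hard stops at both); the lid opens along the box's +x. It stays where it is left and needs about 2 N to slide (1.5 N dry friction and 4 N s/m). Starts well open (0.045 to 0.078).
- caps_lid_rib (a point): middle of the top edge of the black rib across the grey box's lid: 14 mm thick (box x), 64 mm long (box y), 20 mm high (top 71.5 mm, lid's top face 51.5 mm above the bench). It stands mid-lid, about 50 mm of flat lid before and behind it; at joint value q it is at box x = 2 mm + q.
- pins_box: yellow box of steel pins, clear lid sliding lengthwise; about 1.7 kg, loose on the bench: shifts if pushed over about 9 N. 124 (x) by 96 (y) mm; origin at the centre of its underside, x along the slide, z up. Side walls reach z = 50 mm, the -x end wall 53.5 mm; the open lid sticks out over the lower +x end wall. Turned up to 0.5 rad from the world axes.
- pins_lid (a joint): slide of the clear lid of the yellow box: 0 m = fully shut, 0.080 m = fully open (hard stops at both); the lid opens along the box's +x. It stays where it is left and needs about 2 N to slide (1.5 N dry friction and 4 N s/m). Starts shut or nearly so (0 to 0.02).
- pins_lid_rib (a point): middle of the top edge of the black rib across the yellow box's lid: 14 mm thick (box x), 64 mm long (box y), 20 mm high (top 71.5 mm, lid's top face 51.5 mm above the bench). It stands mid-lid, about 50 mm of flat lid before and behind it; at joint value q it is at box x = 2 mm + q.
- plug: cream-coloured moulded cup-shaped plug, 61 mm across and 28 mm high, a bystander beyond the boxes; origin at the centre of its underside
- green_marker: white and green marker pen, 17 by 135 by 16 mm, a bystander lying lengthwise (along world x) between the two boxes; origin at the centre of its underside
- coupler: small silver air-hose coupler, 23 by 62 by 24 mm, a bystander to the left of the boxes; origin at the centre of its underside
- block: plain wooden block, 50 by 110 by 38 mm, a bystander to the right of the boxes; origin at the centre of its underside

How it is judged:
By the outcome, as a careful person would: the job done as asked, in the order asked, and still so for the second after the job is handed in, with the robot touching nothing.
It also fails if it takes over 48 s, if anything falls off the work surface, if the arm or the gripper's body presses on something with over 40 N, if the wrist force passes 120 N, or if a joint passes its speed limit or range.

## Working session

There is one attempt and no reset: what is moved stays moved. The work goes in short steps, Python scripts to look and compute and a tool call to move; the robot and the scene stay as the last step left them, time stands still between calls to the robot, and variables do not carry over. Pictures are saved under pics/ and viewed, and the job is handed in when it is done.

Besides the shell and the picture viewer there is one more tool, called as name([rows], argument=value, ...), one row to a line, values as JSON. servo_tool: Moves the arm, as the interface text tells. Its arguments: {"type":"object","properties":{"moves":{"type":"array"},"newtons":{"type":"number"}},"required":["moves"]}

```bash
mkdir -p pics; ls; python3 - <<'E'
from plant import env, imaging
import cv2
o=env.get_obs(); print(o)
for n in("scene","top"):
    im=imaging.get_image(n); cv2.imwrite(f"pics/{n}0.png",im[:,:,::-1])
    c=imaging.get_calibration(n); print(n,c)
E
```

```text
pics
{'time_s': 0.0, 'joint_pos': array([ 1.12640078e+00,  3.00512340e-01,  1.52160488e+00, -2.02688765e-05,
        1.32069629e+00, -6.66006222e-02]), 'qvel': array([-0.00240112,  0.00082629, -0.0010074 ,  0.00081666,  0.00031302,
       -0.00039806]), 'tau': array([ 5.97305007e-04, -5.31811488e+01, -3.52737236e+01,  7.08424137e-02,
        2.43438041e-02, -7.52624169e-05]), 'tcp_pos': array([0.2027794 , 0.51098487, 0.22385363]), 'tcp_rot': array([ 3.17011365e-04,  8.27304843e-01,  5.61752903e-01, -5.21752020e-04]), 'ft_force': array([ 0.68563209, -0.90482403,  0.38467508]), 'moment': array([-0.04190445, -0.03839599,  0.03249136]), 'gripper_width': 0.09377626397511576}
scene {'mtx': array([[347.08488648,   0.        , 253.74915516],
       [  0.        , 347.08488648, 190.22408168],
       [  0.        ,   0.        ,   1.        ]]), 'k1': -0.05872093877912899, 'world_from_camera': array([[ 8.09049941e-01, -3.37237086e-01,  4.81361965e-01,
        -3.69045205e-02],
       [-5.87739719e-01, -4.63573932e-01,  6.63069553e-01,
        -8.90878441e-01],
       [-4.64785300e-04, -8.19371929e-01, -5.73262092e-01,
         8.66129953e-01],
       [ 0.00000000e+00,  0.00000000e+00,  0.00000000e+00,
         1.00000000e+00]])}
top {'mtx': array([[407.24391781,   0.        , 258.37652656],
       [  0.        , 407.24391781, 191.67517861],
       [  0.        ,   0.        ,   1.        ]]), 'k1': -0.009957382598976883, 'world_from_camera': array([[-0.02191549, -0.9967197 ,  0.07790738,  0.52300402],
       [-0.99972627,  0.02120961, -0.00987656,  0.0019846 ],
       [ 0.00819178, -0.0781025 , -0.99691168,  1.28429523],
       [ 0.        ,  0.        ,  0.        ,  1.        ]])}
```

View pics/scene0.png

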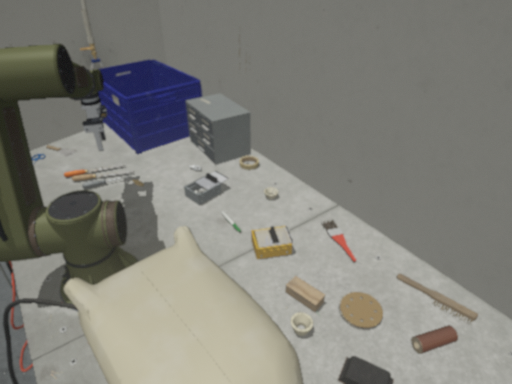

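View pics/top0.png

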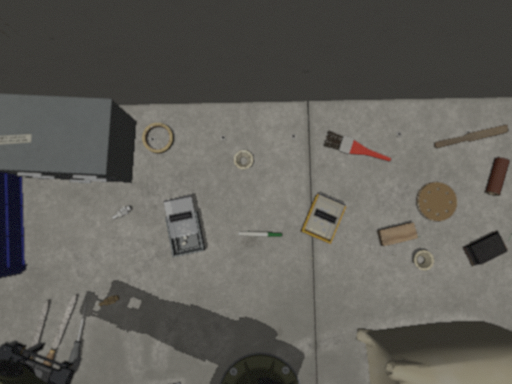

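The scene view shows the grey box at about (207,186) and the yellow box at (272,241). In the top view they are at (185,225) and (324,217), with dark ribs at about (180,216) and (325,216). I'll zoom in on both.

```bash
python3 - <<'E'
import cv2,numpy as np
t=cv2.imread("pics/top0.png");s=cv2.imread("pics/scene0.png")
def c(im,x,y,w,h): return cv2.resize(im[y:y+h,x:x+w],(400,300),interpolation=cv2.INTER_CUBIC)
cv2.imwrite("pics/z0.png",np.vstack([np.hstack([c(t,145,185,80,60+15)[:, :],c(t,285,180,80,75)]),np.hstack([c(s,170,160,80,60),c(s,235,210,80,60)])]))
E
```

```text
(no output)
```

View pics/z0.png

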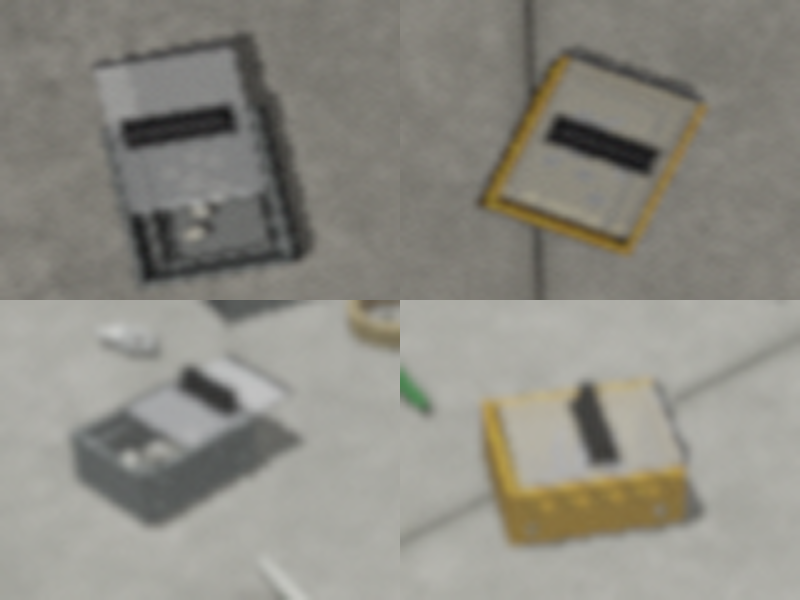

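Both lids open away from the robot (up in the top view). The grey one is wide open and the yellow one is nearly shut. Next I'll measure the ribs and box outlines.

```bash
cat > h.py <<'E'
import numpy as np,cv2
from plant import imaging
def ray(cam,uv):
    c=imaging.get_calibration(cam);K=c["mtx"];uv=np.atleast_2d(np.float64(uv))
    p=cv2.undistortPoints(uv[:,None],K,np.array([c["k1"],0,0,0,0.]))[:,0]
    T=c["world_from_camera"];d=np.c_[p,np.ones(len(p))]@T[:3,:3].T
    return T[:3,3],d
def plane(cam,uv,z):
    o,d=ray(cam,uv);return o+d*((z-o[2])/d[:,2])[:,None]
def tri(u1,u2):
    a,d=ray("top",u1);b,e=ray("scene",u2);d=d[0];e=e[0]
    s=np.linalg.lstsq(np.c_[d,-e],b-a,rcond=None)[0]
    p,q=a+s[0]*d,b+s[1]*e;return (p+q)/2,np.linalg.norm(p-q)
def ribmask(im,box,th):
    x,y,w,h=box;g=cv2.cvtColor(im[y:y+h,x:x+w],cv2.COLOR_BGR2GRAY)
    g=cv2.resize(g,None,fx=8,fy=8,interpolation=cv2.INTER_CUBIC)
    cs,_=cv2.findContours((g<th).astype(np.uint8),cv2.RETR_EXTERNAL,cv2.CHAIN_APPROX_NONE)
    return [((c[:,0]+.5)/8-.5+[x,y]) for c in sorted(cs,key=cv2.contourArea)[::-1][:3]]
E
python3 - <<'E'
from h import *
t=cv2.imread("pics/top0.png");s=cv2.imread("pics/scene0.png")
for n,b in(("grey",(166,207,30,18)),("yel",(310,201,32,30))):
  for th in (60,75):
    for c in ribmask(t,b,th)[:1]:
        P=plane("top",c,.0715)[:,:2]
        r=cv2.minAreaRect(P.astype(np.float32)*1000);bx=cv2.boxPoints(r)
        m=cv2.minAreaRect(c.astype(np.float32))
        print(n,th,"world mm",np.round(r[0],1),np.round(r[1],1),round(r[2],1),"px",np.round(m[0],2))
for n,b in(("grey",(203,170,18,16)),("yel",(267,223,18,22))):
  for c in ribmask(s,b,70)[:1]:
    m=cv2.minAreaRect(c.astype(np.float32));print(n,m)
# yellow outline
hsv=cv2.cvtColor(t,cv2.COLOR_BGR2HSV);m=cv2.inRange(hsv,(15,110,60),(35,255,255));m[:, :290]=0;m[:,360:]=0
p=np.argwhere(m[180:255])[:,::-1]+[0,180];P=plane("top",p,.05)[:,:2]*1000
r=cv2.minAreaRect(P.astype(np.float32));print("yellow outline",r)
# hand-read corners in the enlarged crop
def px(cx,cy,x,y): return [x+(cx+.5)/5-.5,y+(cy+.5)/4-.5]
for n,l,z,x,y,o in(("grey box near corners",[(145,280),(308,255)],.0535,145,185,0),("grey lid far",[(95,66),(240,40)],.0515,145,185,0),
 ("yellow near",[(483,205),(632,253)],.0535,285,180,400),("yellow far",[(563,52),(705,105)],.05,285,180,400)):
  print(n,np.round(plane("top",[px(a-o,b,x,y) for a,b in l],z)*1000,1))
E
```

```text
grey 60 world mm [549.9 223.4] [18.3 64.9] 10.6 px [180.29 216.11]
grey 75 world mm [549.7 223.5] [20.6 67.3] 10.7 px [180.27 216.2 ]
yel 60 world mm [ 541.5 -206.8] [64.6 18.9] 64.5 px [325.01 215.82]
yel 75 world mm [ 541.4 -206.9] [67. 21.] 64.7 px [325.04 215.84]
grey ((211.37416076660156, 177.89854431152344), (10.864852905273438, 3.1529133319854736), 30.80144500732422)
yel ((273.12652587890625, 234.85154724121094), (13.695327758789062, 3.391169786453247), 68.68209075927734)
yellow outline ((533.80419921875, -203.56883239746094), (97.48321533203125, 123.19682312011719), 65.28455352783203)
grey box near corners [[435.7 247.6  53.5]
 [452.1 149.9  53.5]]
grey lid far [[596.8 277.2  51.5]
 [614.6 189.3  51.5]]
yellow near [[ 498.  -136.6   53.5]
 [ 460.1 -225.2   53.5]]
yellow far [[ 612.8 -189.2   50. ]
 [ 570.6 -274.3   50. ]]
```

```bash
cat >> h.py <<'E'
from scipy.spatial.transform import Rotation as R
from plant import env
def R0():
    o=env.get_obs();w,x,y,z=o["tcp_rot"];return o,R.from_quat([x,y,z,w]).as_matrix()
def rel(pts,yaw_boxy=None):
    o,M=R0()
    for p in pts: print(p,"->cm",np.round((np.array(p)-o["tcp_pos"])@M*100,2))
    if yaw_boxy is not None:
        h=np.degrees(np.arctan2(M[1,0],M[0,0]));print("turn",round(h-yaw_boxy,1))
E
python3 - <<'E'
from h import *
print(tri((180.28,216.15),(211.37,177.9)),tri((325,215.83),(273.13,234.85)))
print("cabinet corner",plane("top",[(132,180),(108,180)],0),plane("top",[(108,180)],.2))
rel([(.36,.27,.224),(.5794,.2288,.224),(.5794,.2288,.079)],100.3)
E
```

```text
(array([0.54989778, 0.22623622, 0.05708367]), np.float64(0.0005753720802133974)) (array([ 0.54113724, -0.20931574,  0.05492699]), np.float64(0.0012934443900613547))
cabinet corner [[0.66894328 0.38841645 0.        ]
 [0.67055566 0.46433411 0.        ]] [[0.64757782 0.39233361 0.2       ]]
(0.36, 0.27, 0.224) ->cm [-1.66e+01  2.35e+01  1.00e-02]
(0.5794, 0.2288, 0.224) ->cm [-12.34  45.42   0.  ]
(0.5794, 0.2288, 0.079) ->cm [-12.32  45.42  14.5 ]
turn -31.9
```

The two-view check puts the rib's mid-height at about 56 mm. The text implies about 61 mm, so I'm taking 60 mm for the tips. Now moving above the far side of the grey rib.

servo_tool([
  {"fingers": 0,"x": -5,"y": 7,"z": 0,"turn": -8},
  {"fingers": 0,"x": -9,"y": 12,"z": 0,"turn": -16},
  {"fingers": 0,"x": -13,"y": 18,"z": 0,"turn": -24},
  {"fingers": 0,"x": -16.5,"y": 23.5,"z": 0,"turn": -31.9},
  {"fingers": 0,"x": -15.5,"y": 29,"z": 0,"turn": -31.9},
  {"fingers": 0,"x": -14.5,"y": 35,"z": 0,"turn": -31.9},
  {"fingers": 0,"x": -13.3,"y": 40.5,"z": 0,"turn": -31.9},
  {"fingers": 0,"x": -12.3,"y": 45.4,"z": 0,"turn": -31.9},
  {"fingers": 0,"x": -12.3,"y": 45.4,"z": 3,"turn": -31.9},
  {"fingers": 0,"x": -12.3,"y": 45.4,"z": 6,"turn": -31.9},
  {"fingers": 0,"x": -12.3,"y": 45.4,"z": 8,"turn": -31.9},
  {"fingers": 0,"x": -12.3,"y": 45.4,"z": 8,"turn": -31.9},
  {"fingers": 0,"x": -12.3,"y": 45.4,"z": 8,"turn": -31.9},
])

```text
time_s: 1.72
tcp_pos: [0.5797, 0.2293, 0.145]
tcp_rot: [0.0, 0.641, 0.767, -0.0]
ft_force: [-0.1, -0.5, -0.1]
gripper_width: 0.0005
```

```bash
python3 - <<'E'
from h import *
a=cv2.cvtColor(imaging.get_image("scene"),cv2.COLOR_RGB2BGR);b=cv2.cvtColor(imaging.get_image("top"),cv2.COLOR_RGB2BGR)
cv2.imwrite("pics/s1.png",np.hstack([cv2.resize(a[110:230,130:260],(400,370)),cv2.resize(b[150:280,120:250],(400,370))]))
rel([(.5794,.2288,.079)],100.3); print(R0()[0]["joint_pos"],R0()[0]["ft_force"])
E
```

```text
(0.5794, 0.2288, 0.079) ->cm [-0.04 -0.05  6.62]
turn -0.0
[ 3.18217140e-01  5.31343976e-01  1.38495088e+00 -7.73907926e-04
  1.22429926e+00 -1.43133902e+00] [-0.22677898  0.31513497 -0.09808799]
```

View pics/s1.png

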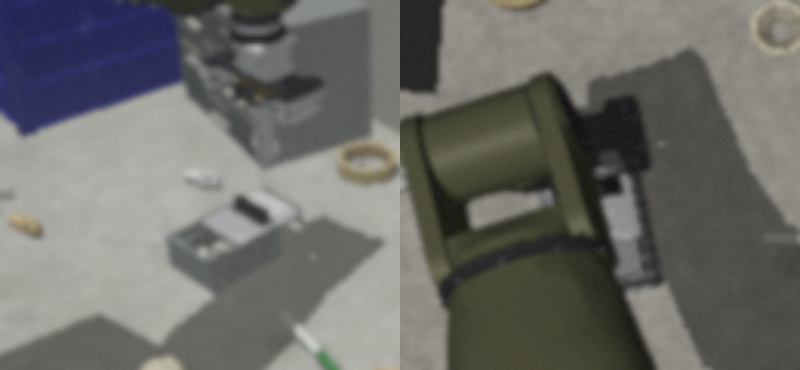

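The closed fingers hang just past the rib's far side, clear of the cabinet. I'll descend and approach; contact is expected at about -1.5 cm along tool y.

servo_tool([
  {"fingers": 0,"z": 3},
  {"fingers": 0,"z": 5.5},
  {"fingers": 0,"z": 6.6},
  {"fingers": 0,"z": 6.6},
  {"fingers": 0,"z": 6.6,"y": -0.5},
  {"fingers": 0,"z": 6.6,"y": -1.0},
  {"fingers": 0,"z": 6.6,"y": -1.3},
])

```text
invalid input at $.moves[0]: expected keys fingers, x, y, z, turn
```

servo_tool([
  {"fingers": 0,"y": -0.2},
  {"fingers": 0,"y": -0.4},
  {"fingers": 0,"y": -0.6},
  {"fingers": 0,"y": -0.8},
  {"fingers": 0,"y": -1.0},
])

```text
invalid input at $.moves[0]: expected keys fingers, x, y, z, turn
```

```bash
python3 - <<'E'
from h import *
a=cv2.cvtColor(imaging.get_image("scene"),cv2.COLOR_RGB2BGR)
cv2.imwrite("pics/s2.png",cv2.resize(a[110:230,130:260],(650,600),interpolation=cv2.INTER_CUBIC))
print(R0()[0]["tcp_pos"],R0()[0]["ft_force"])
E
```

```text
[0.57966873 0.2292796  0.14507635] [-0.43619665  0.66220223  0.03204467]
```

View pics/s2.png

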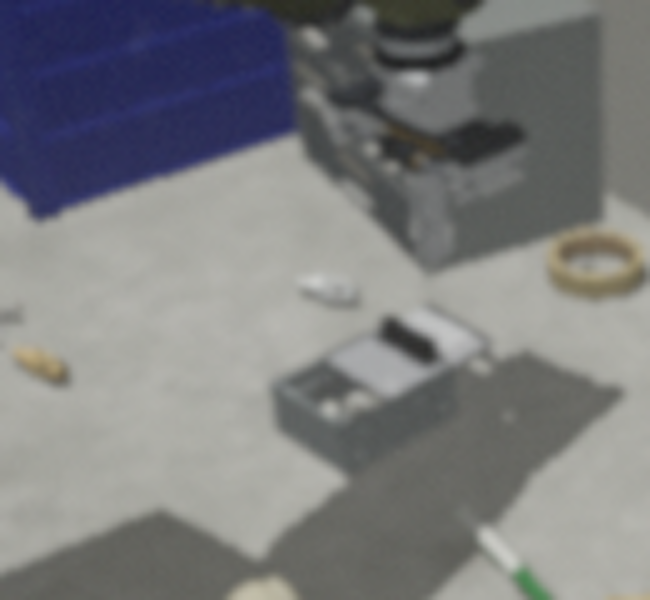

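The interface wants every key in each row, so both calls were refused and nothing moved. The picture is the same as before, so I'll descend first.

servo_tool([
  {"fingers": 0,"x": 0,"y": 0,"z": 3,"turn": 0},
  {"fingers": 0,"x": 0,"y": 0,"z": 5.5,"turn": 0},
  {"fingers": 0,"x": 0,"y": 0,"z": 6.6,"turn": 0},
  {"fingers": 0,"x": 0,"y": 0,"z": 6.6,"turn": 0},
  {"fingers": 0,"x": 0,"y": -0.5,"z": 6.6,"turn": 0},
  {"fingers": 0,"x": 0,"y": -1.0,"z": 6.6,"turn": 0},
])

```text
time_s: 2.62
tcp_pos: [0.5699, 0.2276, 0.08]
tcp_rot: [0.001, 0.641, 0.767, 0.001]
ft_force: [0.5, 0.1, 0.9]
gripper_width: 0.0007
```

```bash
python3 - <<'E'
from h import *
a=cv2.cvtColor(imaging.get_image("scene"),cv2.COLOR_RGB2BGR)
cv2.imwrite("pics/s3.png",cv2.resize(a[150:220,170:250],(640,560),interpolation=cv2.INTER_CUBIC))
print(R0()[0]["tcp_pos"],R0()[0]["ft_force"])
E
```

```text
[0.56932901 0.22747459 0.07980802] [-0.69181774 -0.25004098 -0.42664398]
```

View pics/s3.png

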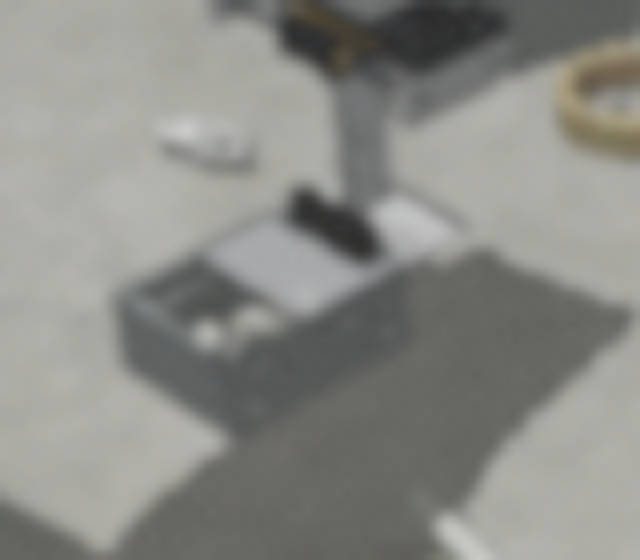

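The fingertips stand just behind the rib, above the flat lid, and no contact force is showing. Starting the push.

servo_tool([
  {"fingers": 0,"x": 0,"y": -0.3,"z": 0,"turn": 0},
  {"fingers": 0,"x": 0,"y": -0.6,"z": 0,"turn": 0},
  {"fingers": 0,"x": 0,"y": -0.9,"z": 0,"turn": 0},
  {"fingers": 0,"x": 0,"y": -1.2,"z": 0,"turn": 0},
  {"fingers": 0,"x": 0,"y": -1.5,"z": 0,"turn": 0},
  {"fingers": 0,"x": 0,"y": -1.8,"z": 0,"turn": 0},
])

```text
time_s: 3.42
tcp_pos: [0.5514, 0.2242, 0.0798]
tcp_rot: [0.001, 0.641, 0.768, 0.0]
ft_force: [0.9, -0.7, 1.7]
gripper_width: 0.0006
```

servo_tool([
  {"fingers": 0,"x": 0,"y": -0.4,"z": 0,"turn": 0},
  {"fingers": 0,"x": 0,"y": -0.8,"z": 0,"turn": 0},
  {"fingers": 0,"x": 0,"y": -1.2,"z": 0,"turn": 0},
  {"fingers": 0,"x": 0,"y": -1.6,"z": 0,"turn": 0},
])

```text
time_s: 3.92
tcp_pos: [0.5354, 0.2213, 0.0797]
tcp_rot: [0.001, 0.641, 0.768, 0.0]
ft_force: [2.1, 0.3, 2.2]
gripper_width: 0.0002
```

```bash
python3 - <<'E'
from h import *
a=cv2.cvtColor(imaging.get_image("scene"),cv2.COLOR_RGB2BGR)
cv2.imwrite("pics/s4.png",cv2.resize(a[150:220,170:250],(640,560),interpolation=cv2.INTER_CUBIC))
print(R0()[0]["tcp_pos"],R0()[0]["ft_force"])
E
```

```text
[0.53506888 0.22125666 0.07969914] [-0.35493873  0.45855472  0.80475139]
```

View pics/s4.png

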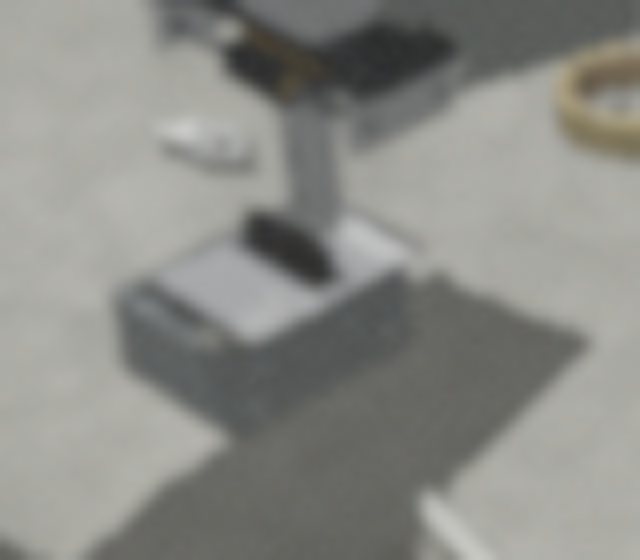

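The lid slides and the box stays put, with roughly 1.3 cm left. I'll take the end in small steps.

servo_tool([
  {"fingers": 0,"x": 0,"y": -0.3,"z": 0,"turn": 0},
  {"fingers": 0,"x": 0,"y": -0.6,"z": 0,"turn": 0},
  {"fingers": 0,"x": 0,"y": -0.8,"z": 0,"turn": 0},
  {"fingers": 0,"x": 0,"y": -0.9,"z": 0,"turn": 0},
])

```text
time_s: 4.47
tcp_pos: [0.5261, 0.2196, 0.0797]
tcp_rot: [0.001, 0.641, 0.768, 0.0]
ft_force: [1.2, 1.0, -0.2]
gripper_width: 0.0005
```

servo_tool([
  {"fingers": 0,"x": 0,"y": -0.1,"z": 0,"turn": 0},
  {"fingers": 0,"x": 0,"y": -0.2,"z": 0,"turn": 0},
])

```text
time_s: 4.72
tcp_pos: [0.5241, 0.2193, 0.0797]
tcp_rot: [0.001, 0.641, 0.768, 0.0]
ft_force: [1.5, 0.4, 1.2]
gripper_width: 0.0003
```

```bash
python3 - <<'E'
from h import *
a=cv2.cvtColor(imaging.get_image("scene"),cv2.COLOR_RGB2BGR)
cv2.imwrite("pics/s5.png",cv2.resize(a[150:220,170:250],(640,560),interpolation=cv2.INTER_CUBIC))
print(R0()[0]["tcp_pos"],R0()[0]["ft_force"])
E
```

```text
[0.52400175 0.21925115 0.07968378] [0.86289287 0.61207769 0.0538091 ]
```

View pics/s5.png

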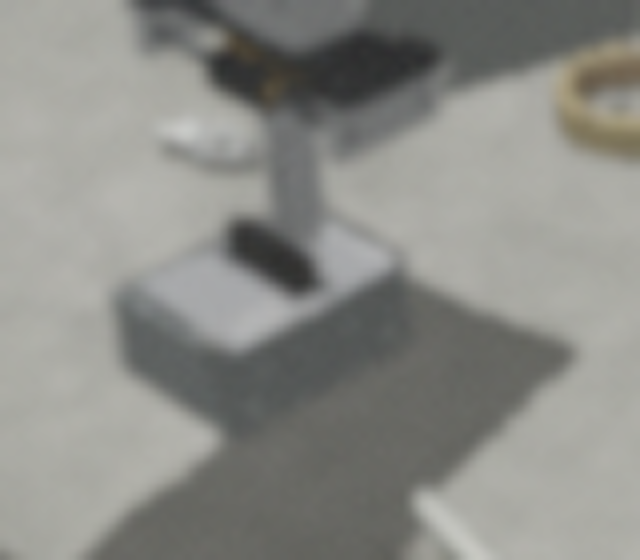

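Almost shut. I'll go 1 mm at a time and watch for the force to rise.

servo_tool([
  {"fingers": 0,"x": 0,"y": -0.05,"z": 0,"turn": 0},
  {"fingers": 0,"x": 0,"y": -0.1,"z": 0,"turn": 0},
])

```text
time_s: 5.03
tcp_pos: [0.523, 0.2191, 0.0797]
tcp_rot: [0.001, 0.641, 0.768, 0.0]
ft_force: [1.9, -0.2, 0.2]
gripper_width: 0.0005
```

servo_tool([
  {"fingers": 0,"x": 0,"y": -0.05,"z": 0,"turn": 0},
  {"fingers": 0,"x": 0,"y": -0.1,"z": 0,"turn": 0},
])

```text
time_s: 5.28
tcp_pos: [0.522, 0.2189, 0.0797]
tcp_rot: [0.001, 0.641, 0.768, 0.0]
ft_force: [1.3, 1.0, -0.0]
gripper_width: -0.0001
```

servo_tool([
  {"fingers": 0,"x": 0,"y": -0.05,"z": 0,"turn": 0},
  {"fingers": 0,"x": 0,"y": -0.1,"z": 0,"turn": 0},
])

```text
time_s: 5.52
tcp_pos: [0.521, 0.2187, 0.0797]
tcp_rot: [0.001, 0.641, 0.768, 0.0]
ft_force: [2.0, 0.2, 0.9]
gripper_width: 0.0007
```

servo_tool([
  {"fingers": 0,"x": 0,"y": -0.05,"z": 0,"turn": 0},
  {"fingers": 0,"x": 0,"y": -0.1,"z": 0,"turn": 0},
])

```text
time_s: 5.78
tcp_pos: [0.52, 0.2185, 0.0797]
tcp_rot: [0.001, 0.641, 0.768, 0.0]
ft_force: [1.1, 0.1, 1.2]
gripper_width: 0.0005
```

```bash
python3 - <<'E'
from h import *
a=cv2.cvtColor(imaging.get_image("scene"),cv2.COLOR_RGB2BGR);b=cv2.imread("pics/scene0.png")
cv2.imwrite("pics/s6.png",np.hstack([cv2.resize(x[160:215,178:228],(400,440),interpolation=cv2.INTER_CUBIC) for x in (a,b)]))
print(R0()[0]["tcp_pos"],R0()[0]["ft_force"])
E
```

```text
[0.51993677 0.21850184 0.07969296] [0.60727497 0.08884259 0.40830303]
```

View pics/s6.png

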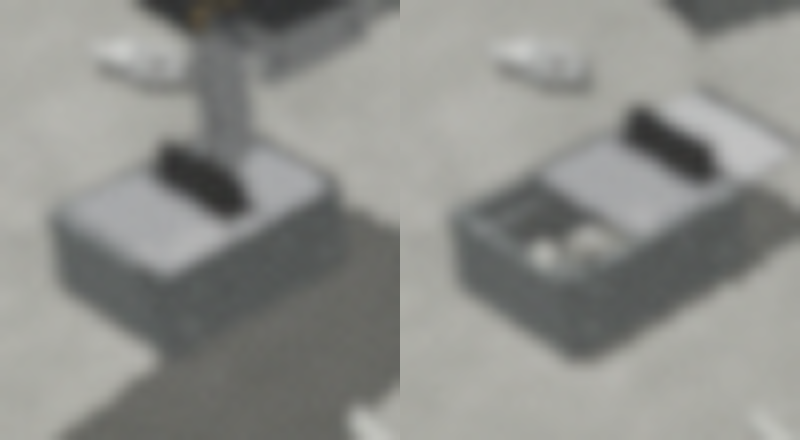

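servo_tool([
  {"fingers": 0,"x": 0,"y": -0.1,"z": 0,"turn": 0},
])

```text
time_s: 5.95
tcp_pos: [0.5189, 0.2183, 0.0797]
tcp_rot: [0.001, 0.641, 0.768, 0.0]
ft_force: [2.0, 0.6, 0.9]
gripper_width: 0.0005
```

servo_tool([
  {"fingers": 0,"x": 0,"y": -0.1,"z": 0,"turn": 0},
])

```text
time_s: 6.08
tcp_pos: [0.5179, 0.2181, 0.0797]
tcp_rot: [0.001, 0.641, 0.768, 0.0]
ft_force: [1.8, -0.1, 0.4]
gripper_width: 0.0003
```

servo_tool([
  {"fingers": 0,"x": 0,"y": -0.1,"z": 0,"turn": 0},
])

```text
time_s: 6.2
tcp_pos: [0.5168, 0.2179, 0.0797]
tcp_rot: [0.001, 0.641, 0.768, 0.0]
ft_force: [0.7, -1.0, 0.4]
gripper_width: 0.0006
```

servo_tool([
  {"fingers": 0,"x": 0,"y": -0.1,"z": 0,"turn": 0},
])

```text
time_s: 6.32
tcp_pos: [0.5162, 0.2178, 0.0798]
tcp_rot: [0.001, 0.641, 0.768, 0.001]
ft_force: [9.3, 1.0, -5.0]
gripper_width: 0.0006
```

servo_tool([
  {"fingers": 0,"x": 0,"y": -0.1,"z": 0,"turn": 0},
])

```text
time_s: 6.45
tcp_pos: [0.5159, 0.2177, 0.0798]
tcp_rot: [0.002, 0.641, 0.768, 0.002]
ft_force: [8.7, 0.6, -4.7]
gripper_width: 0.0005
```

```bash
python3 - <<'E'
from h import *
a=cv2.cvtColor(imaging.get_image("scene"),cv2.COLOR_RGB2BGR);b=cv2.imread("pics/scene0.png")
cv2.imwrite("pics/s7.png",np.hstack([cv2.resize(x[160:215,178:228],(400,440),interpolation=cv2.INTER_CUBIC) for x in (a,b)]))
print(R0()[0]["tcp_pos"],R0()[0]["ft_force"])
E
```

```text
[0.5158515  0.21772582 0.07978673] [ 7.49284763  1.90205395 -3.67195929]
```

View pics/s7.png

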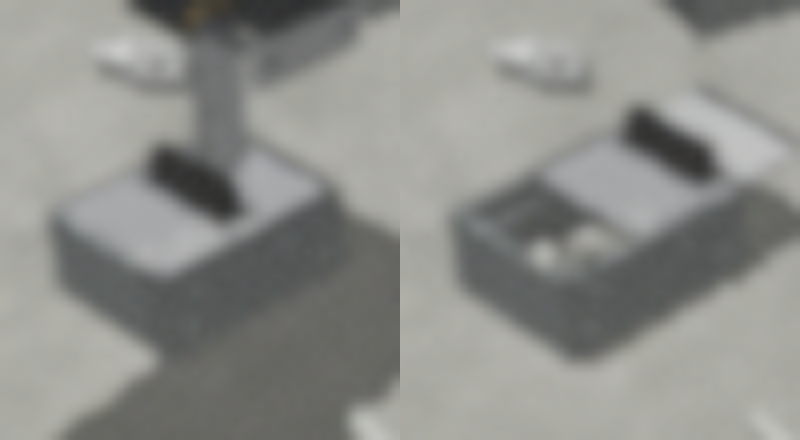

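The stop is reached: the force jumped to about 9 N and the box corners have not moved. I'll back off, then lift.

servo_tool([
  {"fingers": 0,"x": 0,"y": 0.5,"z": 0,"turn": 0},
  {"fingers": 0,"x": 0,"y": 1.5,"z": 0,"turn": 0},
  {"fingers": 0,"x": 0,"y": 1.5,"z": -2,"turn": 0},
  {"fingers": 0,"x": 0,"y": 1.5,"z": -7,"turn": 0},
  {"fingers": 0,"x": 0,"y": 1.5,"z": -12,"turn": 0},
  {"fingers": 0,"x": 0,"y": 1.5,"z": -12,"turn": 0},
])

```text
time_s: 7.25
tcp_pos: [0.5316, 0.2209, 0.2037]
tcp_rot: [0.003, 0.641, 0.768, 0.004]
ft_force: [0.5, 0.8, -0.3]
gripper_width: 0.0008
```

```bash
python3 - <<'E'
from h import *
rel([(.5143,-.1941,.20)],65)
E
```

```text
(0.5143, -0.1941, 0.2) ->cm [-40.52  -9.1    0.25]
turn 35.3
```

servo_tool([
  {"fingers": 0,"x": -5,"y": -1,"z": 0,"turn": 5},
  {"fingers": 0,"x": -10,"y": -2,"z": 0,"turn": 10},
  {"fingers": 0,"x": -15,"y": -3.5,"z": 0,"turn": 15},
  {"fingers": 0,"x": -20,"y": -4.5,"z": 0,"turn": 20},
  {"fingers": 0,"x": -25,"y": -5.5,"z": 0,"turn": 25},
  {"fingers": 0,"x": -30,"y": -6.7,"z": 0,"turn": 30},
  {"fingers": 0,"x": -35,"y": -7.9,"z": 0,"turn": 35.3},
  {"fingers": 0,"x": -40.5,"y": -9.1,"z": 0.3,"turn": 35.3},
  {"fingers": 0,"x": -40.5,"y": -9.1,"z": 0.3,"turn": 35.3},
  {"fingers": 0,"x": -40.5,"y": -9.1,"z": 0.3,"turn": 35.3},
])

```text
time_s: 8.5
tcp_pos: [0.5142, -0.1936, 0.1987]
tcp_rot: [0.001, 0.844, 0.537, 0.005]
ft_force: [0.5, 0.5, 0.7]
gripper_width: 0.0007
```

```bash
python3 - <<'E'
from h import *
a=cv2.cvtColor(imaging.get_image("scene"),cv2.COLOR_RGB2BGR);b=cv2.cvtColor(imaging.get_image("top"),cv2.COLOR_RGB2BGR)
cv2.imwrite("pics/s8.png",np.hstack([cv2.resize(a[120:270,170:320],(400,400),interpolation=cv2.INTER_CUBIC),cv2.resize(b[150:270,150:270],(400,400),interpolation=cv2.INTER_CUBIC)]))
cv2.imwrite("pics/top8.png",b)
for c in ribmask(b,(168,212,30,25),60)[:1]:
    P=plane("top",c,.0715)[:,:2]*1000;print("grey rib",cv2.minAreaRect(P.astype(np.float32)))
rel([(.5143,-.1941,.079)],65);print(R0()[0]["tcp_rot"])
E
```

```text
grey rib ((499.6680603027344, 213.9412841796875), (17.753326416015625, 63.728240966796875), 10.463985443115234)
(0.5143, -0.1941, 0.079) ->cm [-0.2  -0.06 12.02]
turn 0.0
[0.00149911 0.84319817 0.53757701 0.005055  ]
```

View pics/s8.png

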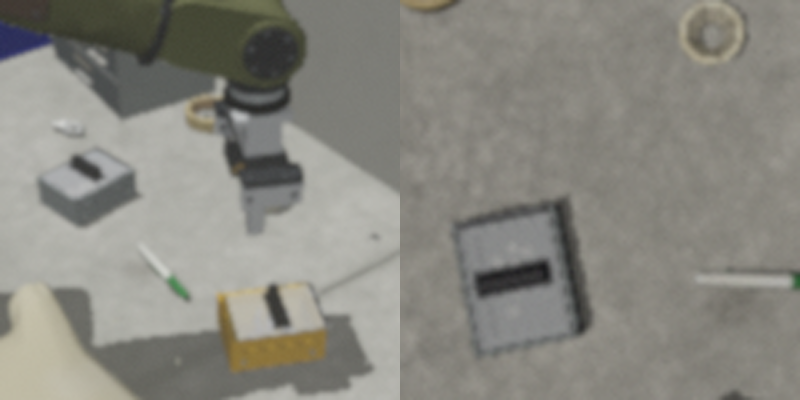

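The grey lid is shut, with its rib moved 51 mm to (500, 214) mm. Next is the yellow box: descend on the near side of its rib.

servo_tool([
  {"fingers": 0,"x": -0.1,"y": 0,"z": 4,"turn": 0},
  {"fingers": 0,"x": -0.2,"y": -0.1,"z": 8,"turn": 0},
  {"fingers": 0,"x": -0.2,"y": -0.1,"z": 11,"turn": 0},
  {"fingers": 0,"x": -0.2,"y": -0.1,"z": 12,"turn": 0},
  {"fingers": 0,"x": -0.2,"y": -0.1,"z": 12,"turn": 0},
  {"fingers": 0,"x": -0.2,"y": 0.4,"z": 12,"turn": 0},
])

```text
time_s: 9.35
tcp_pos: [0.5192, -0.196, 0.0806]
tcp_rot: [0.002, 0.843, 0.538, 0.006]
ft_force: [-0.2, -0.3, 0.7]
gripper_width: 0.0007
```

```bash
python3 - <<'E'
from h import *
a=cv2.cvtColor(imaging.get_image("scene"),cv2.COLOR_RGB2BGR)
cv2.imwrite("pics/s9.png",cv2.resize(a[200:270,235:315],(640,560),interpolation=cv2.INTER_CUBIC))
print(R0()[0]["tcp_pos"],R0()[0]["ft_force"])
# goal: along
p=np.array([541.5,-206.8])/1000;d=np.array([.906,-.423]);print("along to contact mm",((p-R0()[0]["tcp_pos"][:2])@d)*1000-15)
E
```

```text
[ 0.51968776 -0.19640708  0.08064053] [ 0.29462003 -0.02161444  0.24443199]
along to contact mm 9.15809609456199
```

View pics/s9.png

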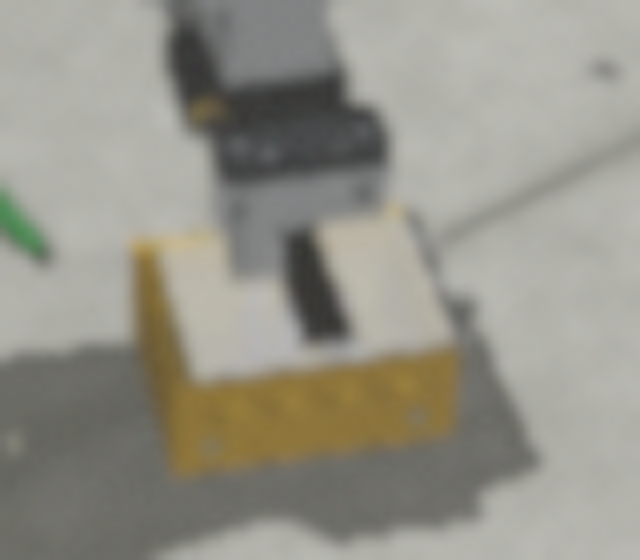

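The fingers are on the near side, about 9 mm from the rib. Pushing.

servo_tool([
  {"fingers": 0,"x": 0,"y": 0.4,"z": 0,"turn": 0},
  {"fingers": 0,"x": 0,"y": 0.7,"z": 0,"turn": 0},
  {"fingers": 0,"x": 0,"y": 1.0,"z": 0,"turn": 0},
  {"fingers": 0,"x": 0,"y": 1.3,"z": 0,"turn": 0},
  {"fingers": 0,"x": 0,"y": 1.6,"z": 0,"turn": 0},
  {"fingers": 0,"x": 0,"y": 2.0,"z": 0,"turn": 0},
])

```text
time_s: 10.15
tcp_pos: [0.538, -0.2049, 0.0808]
tcp_rot: [0.002, 0.843, 0.538, 0.006]
ft_force: [-0.5, 0.6, 0.8]
gripper_width: 0.0004
```

servo_tool([
  {"fingers": 0,"x": 0,"y": 0.4,"z": 0,"turn": 0},
  {"fingers": 0,"x": 0,"y": 0.8,"z": 0,"turn": 0},
  {"fingers": 0,"x": 0,"y": 1.2,"z": 0,"turn": 0},
  {"fingers": 0,"x": 0,"y": 1.6,"z": 0,"turn": 0},
  {"fingers": 0,"x": 0,"y": 2.0,"z": 0,"turn": 0},
  {"fingers": 0,"x": 0,"y": 2.4,"z": 0,"turn": 0},
  {"fingers": 0,"x": 0,"y": 2.8,"z": 0,"turn": 0},
])

```text
time_s: 11.02
tcp_pos: [0.5635, -0.2168, 0.081]
tcp_rot: [0.002, 0.843, 0.538, 0.006]
ft_force: [-1.5, 0.5, -0.5]
gripper_width: 0.0008
```

```bash
python3 - <<'E'
from h import *
a=cv2.cvtColor(imaging.get_image("scene"),cv2.COLOR_RGB2BGR)
cv2.imwrite("pics/s10.png",cv2.resize(a[200:270,235:315],(640,560),interpolation=cv2.INTER_CUBIC))
print(R0()[0]["tcp_pos"],R0()[0]["ft_force"])
E
```

```text
[ 0.56385956 -0.21700813  0.08107419] [-0.74417354  0.17416143 -0.55378273]
```

View pics/s10.png

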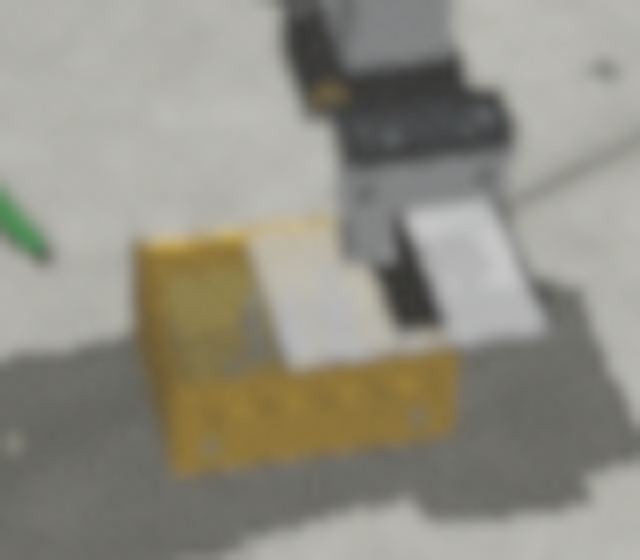

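The lid is moving and the yellow box is in place, with about 34 mm left. I'll go 26 mm more, then small steps.

servo_tool([
  {"fingers": 0,"x": 0,"y": 0.4,"z": 0,"turn": 0},
  {"fingers": 0,"x": 0,"y": 0.8,"z": 0,"turn": 0},
  {"fingers": 0,"x": 0,"y": 1.2,"z": 0,"turn": 0},
  {"fingers": 0,"x": 0,"y": 1.6,"z": 0,"turn": 0},
  {"fingers": 0,"x": 0,"y": 2.0,"z": 0,"turn": 0},
])

```text
time_s: 11.7
tcp_pos: [0.5822, -0.2256, 0.0813]
tcp_rot: [0.003, 0.843, 0.538, 0.006]
ft_force: [-0.1, 1.5, -0.9]
gripper_width: 0.0003
```

servo_tool([
  {"fingers": 0,"x": 0,"y": 0.2,"z": 0,"turn": 0},
  {"fingers": 0,"x": 0,"y": 0.4,"z": 0,"turn": 0},
  {"fingers": 0,"x": 0,"y": 0.5,"z": 0,"turn": 0},
])

```text
time_s: 12.08
tcp_pos: [0.5868, -0.2277, 0.0813]
tcp_rot: [0.003, 0.843, 0.538, 0.006]
ft_force: [-0.7, 0.9, -1.9]
gripper_width: 0.0002
```

servo_tool([
  {"fingers": 0,"x": 0,"y": 0.1,"z": 0,"turn": 0},
])

```text
time_s: 12.2
tcp_pos: [0.5877, -0.2281, 0.0813]
tcp_rot: [0.002, 0.843, 0.538, 0.006]
ft_force: [-1.1, 1.1, 0.0]
gripper_width: 0.0003
```

servo_tool([
  {"fingers": 0,"x": 0,"y": 0.1,"z": 0,"turn": 0},
])

```text
time_s: 12.32
tcp_pos: [0.5887, -0.2286, 0.0813]
tcp_rot: [0.002, 0.843, 0.538, 0.006]
ft_force: [-1.7, 0.4, -1.2]
gripper_width: 0.0002
```

servo_tool([
  {"fingers": 0,"x": 0,"y": 0.1,"z": 0,"turn": 0},
])

```text
time_s: 12.45
tcp_pos: [0.5897, -0.229, 0.0814]
tcp_rot: [0.003, 0.843, 0.538, 0.006]
ft_force: [-1.7, 1.1, -0.6]
gripper_width: 0.0006
```

servo_tool([
  {"fingers": 0,"x": 0,"y": 0.1,"z": 0,"turn": 0},
])

```text
time_s: 12.58
tcp_pos: [0.5906, -0.2295, 0.0813]
tcp_rot: [0.002, 0.843, 0.538, 0.006]
ft_force: [-1.9, 0.8, 0.2]
gripper_width: 0.0004
```

servo_tool([
  {"fingers": 0,"x": 0,"y": 0.1,"z": 0,"turn": 0},
])

```text
time_s: 12.7
tcp_pos: [0.5916, -0.2299, 0.0814]
tcp_rot: [0.002, 0.843, 0.538, 0.006]
ft_force: [-1.6, 1.0, -1.2]
gripper_width: 0.0003
```

servo_tool([
  {"fingers": 0,"x": 0,"y": 0.1,"z": 0,"turn": 0},
])

```text
time_s: 12.82
tcp_pos: [0.5925, -0.2304, 0.0814]
tcp_rot: [0.002, 0.843, 0.538, 0.006]
ft_force: [-1.7, 0.8, -1.2]
gripper_width: 0.0005
```

servo_tool([
  {"fingers": 0,"x": 0,"y": 0.1,"z": 0,"turn": 0},
])

```text
time_s: 12.95
tcp_pos: [0.5935, -0.2308, 0.0814]
tcp_rot: [0.002, 0.843, 0.538, 0.006]
ft_force: [-1.8, 0.7, -0.6]
gripper_width: 0.0006
```

servo_tool([
  {"fingers": 0,"x": 0,"y": 0.1,"z": 0,"turn": 0},
])

```text
time_s: 13.08
tcp_pos: [0.594, -0.231, 0.0814]
tcp_rot: [0.002, 0.843, 0.538, 0.005]
ft_force: [-8.0, 4.7, 2.9]
gripper_width: 0.0005
```

servo_tool([
  {"fingers": 0,"x": 0,"y": 0.1,"z": 0,"turn": 0},
])

```text
time_s: 13.2
tcp_pos: [0.5942, -0.2311, 0.0813]
tcp_rot: [0.001, 0.843, 0.538, 0.005]
ft_force: [-10.6, 4.7, 5.5]
gripper_width: 0.0004
```

The stop is felt at about 9 to 11 N and the TCP barely moved. Backing off now, lifting, and moving clear for a last look.

servo_tool([
  {"fingers": 0,"x": 0,"y": -0.5,"z": 0,"turn": 0},
  {"fingers": 0,"x": 0,"y": -1.5,"z": 0,"turn": 0},
  {"fingers": 0,"x": 0,"y": -1.5,"z": -3,"turn": 0},
  {"fingers": 0,"x": 0,"y": -1.5,"z": -8,"turn": 0},
  {"fingers": 0,"x": 0,"y": -1.5,"z": -13,"turn": 0},
  {"fingers": 0,"x": 4,"y": -4,"z": -13,"turn": 0},
  {"fingers": 0,"x": 9,"y": -6,"z": -13,"turn": 0},
  {"fingers": 0,"x": 14,"y": -9,"z": -13,"turn": 0},
  {"fingers": 0,"x": 18,"y": -12,"z": -13,"turn": 0},
  {"fingers": 0,"x": 18,"y": -12,"z": -13,"turn": 0},
])

```text
time_s: 14.45
tcp_pos: [0.5595, -0.0151, 0.2123]
tcp_rot: [0.001, 0.842, 0.539, 0.005]
ft_force: [-0.1, -0.9, -0.6]
gripper_width: 0.0007
```

```bash
python3 - <<'E'
from h import *
a=cv2.cvtColor(imaging.get_image("scene"),cv2.COLOR_RGB2BGR);b=cv2.cvtColor(imaging.get_image("top"),cv2.COLOR_RGB2BGR)
cv2.imwrite("pics/s11.png",np.vstack([np.hstack([cv2.resize(x[150:270,170:330],(400,300),interpolation=cv2.INTER_CUBIC) for x in(cv2.imread("pics/scene0.png"),a)]),np.hstack([cv2.resize(x[140:278,155:355],(400,300),interpolation=cv2.INTER_CUBIC) for x in(cv2.imread("pics/top0.png"),b)])]))
cv2.imwrite("pics/top11.png",b);cv2.imwrite("pics/scene11.png",a)
for n,bx in(("grey",(168,212,30,25)),("yel",(318,175,42,32))):
  for c in ribmask(b,bx,60)[:1]:
    print(n,cv2.minAreaRect((plane("top",c,.0715)[:,:2]*1000).astype(np.float32)))
t0=cv2.imread("pics/top0.png")
for t in (t0,b):
  hsv=cv2.cvtColor(t,cv2.COLOR_BGR2HSV);m=cv2.inRange(hsv,(15,110,60),(35,255,255))
  for (y0,y1,x0,x1) in ((180,255,290,360),):
    p=np.argwhere(m[y0:y1,x0:x1])[:,::-1]+[x0,y0];print("yellow",cv2.minAreaRect((plane("top",p,.05)[:,:2]*1000).astype(np.float32)))
# shift of box bodies between pictures, scene view lower walls
s0=cv2.cvtColor(cv2.imread("pics/scene0.png"),cv2.COLOR_BGR2GRAY).astype(np.float32);s1=cv2.cvtColor(a,cv2.COLOR_BGR2GRAY).astype(np.float32)
for n,(x,y,w,h) in {"grey wall":(182,180,24,26),"yel wall":(250,238,30,24)}.items():
  T=s0[y+4:y+h-4,x+4:x+w-4];r=cv2.matchTemplate(s1[y:y+h,x:x+w],T,cv2.TM_CCOEFF_NORMED);print(n,cv2.minMaxLoc(r)[1],cv2.minMaxLoc(r)[3])
print(R0()[0]["tcp_pos"],R0()[0]["ft_force"])
E
```

```text
grey ((499.78363037109375, 214.11627197265625), (17.55524444580078, 63.89693069458008), 10.615952491760254)
yel ((607.0703125, -236.74945068359375), (63.278038024902344, 18.59857177734375), 65.61236572265625)
yellow ((533.80419921875, -203.56883239746094), (97.48321533203125, 123.19682312011719), 65.28455352783203)
yellow ((532.55712890625, -203.1089630126953), (97.54061126708984, 120.4876937866211), 65.45747375488281)
grey wall 0.45256999135017395 (3, 4)
yel wall 0.8983567357063293 (4, 4)
[ 0.56007783 -0.01779969  0.21208127] [ 0.53244074 -0.09528095  0.82814502]
```

View pics/s11.png

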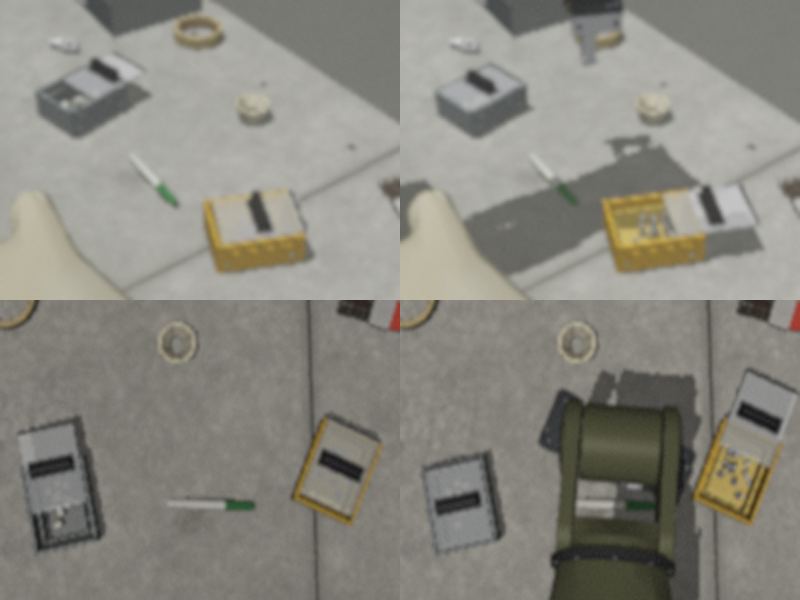

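The final picture shows the grey lid shut, the yellow lid fully open over its end wall, and both boxes and the bystanders where they were. Handing in.

```bash
python3 -c "
from plant import env
print(env.finish_job())"
```

```text
the job is handed in; nothing more can be done
None
```

I pushed the grey caps box lid shut first, then pushed the yellow pins box lid open. Both were done with closed fingertips against the ribs, and I handed the job in after about 14.5 s.

- **Grey lid:** the push stayed at about 2 N until the stop, where the force jumped to about 9 N. The rib had moved about 51 mm.
- **Yellow lid:** the push again stayed at about 2 N until the stop, where it reached about 12 N sideways. The rib had moved about 72 mm and ended at a lid opening of about 78 mm by camera. The joint's full travel is 80 mm, and the difference is within measurement error.
- **Box movement:** both stop forces touched or passed the 9 N at which a box may shift. I saw no shift in the pictures. The yellow outline centre agreed to about 1.3 mm and its wall pattern matched in the same place. An automatic match on the grey box wall was weak (score 0.45, about 1 px off), so for that box I relied on comparing the pictures by eye.
- **Bystanders:** the plug, coupler and marker looked unmoved. The wooden block was outside my final close-ups, but the arm never went near it.
- **Other disagreements:** the two-view rib height came out about 5 mm below the value in the text. Two early move calls were refused for missing keys and moved nothing.

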